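Feed the die tray into the embossing press

ROBOT

A 6-joint arm with a two-finger parallel gripper is mounted at the origin on the work surface. World frame = base frame: x ahead of the robot, y to its left, z up, the work surface at z = 0. Lengths are in m, angles in degrees, forces in N, time in s.
With the tool pointing down it reaches from about 0.375 to 0.9 m from the base axis. Payload 3.1 kg.
Tool frame: the origin (TCP) lies on the centre line of the jaws, within the pads' length; the fingertips stand 17 mm ahead of it and the grasp point (between the pads) lies 2 mm behind it; y points along the fingers, x is the direction in which the jaws open and shut, and the axes are right-handed (so a half turn about y gives the same grasp; the last joint's range is limited). The gripper opens to 87 mm and grips with 3 to 60 N. Pads are 19 mm wide; open, the fingers measure 117 mm over their backs; the gripper's body (75 mm by 190 mm) begins 51 mm behind the grasp point.
Start: joints at [-81.732, 30.224, 82.088, -0, 67.689, -10.227], TCP at [0.198, -0.593, 0.24] pointing down, gripper open.
Joint ranges: [-176.69, 176.69], [-43.24, 126.21], [12.49, 139.97], [-82, 262], [0, 151.66], [-163.58, 163.58]. Speed limits (degrees/s): [159.86, 159.86, 180, 180, 180, 180].

INTERFACE

Orientations are given as a 3x3 rotation matrix whose columns are the frame's x, y, z axes.
In Python, from rig import read_state, capture, camera_info, hand_in, trace, tip_of gives the robot as it stands.
- The arm moves only by the tool jog_arm, never from a script. Its argument "steps" is a list of rows, each an object with "fingers": the opening in per cent of the stroke, from 0 (shut) to 100 (fully open); "delta_pos": the shift along the world's x, y, z in mm, a list of three; "turn": the turn about the world's z in degrees. A call has 1 to 20 rows; each row is the pose to reach, as a shift and turn from the pose commanded when the call began; what a row does not reach only later rows make up. A row lasts 1/12 s, in which the tool goes at most 41.7 mm and 7.16 degrees, less where a joint would pass 70% of its speed; a pose out of reach is approached as far as the arm can. A call with a gripper value outside its range is refused whole. The fingers move at their own pace and stop on an object; the grip force is fixed at half the most. Time passes only in rows, so rows that repeat a pose let the fingers close. It gives the time, the measured TCP pose, the force and the opening at its end, in the units of the state.
- read_state(): the state, without advancing time (a new reading comes with each control period).
- capture(name): name is "scene" or "top" or "wrist"; returns the picture (384x512x3 uint8, red, green, blue); there is no depth.
- camera_info(name): a dict with "fov_y" (degrees; the focal length in pixels is half the picture's height over the tangent of half this angle, whatever the lens; pixels are square), "cx", "cy" (the principal point, pixels), "view" (4x4, takes a point from world to camera coordinates); the wrist camera has in their place "tool_from_camera" (4x4, takes a point from camera to tool coordinates, whose origin is the TCP and whose axes are the tool frame's). Camera axes: x right, y down, z forward; pixel columns grow to the right and rows downward; lengths in m; the calibration is good to about 2 mm. A picture is of the moment at which its call begins: read the wrist's pose just before it. camera_info takes no time and is no camera call.
- hand_in(): hands the job in, once; it reports no verdict.
Trained networks look in the newest picture that a camera, given by its name, has taken for a name from the list of things; names that differ only in an ending like _2 or _b are one class to them, and where a whole thing is asked for, a point or a joint stands for the part that bears it (a point fixed in the world has none). Each returns a list of dicts, best first, with "confidence" (0 to 1); they miss things now and then, are a little off and sometimes report something else, mostly with a low value. They report only what shows in the picture. A call takes as long as a camera call. They do not tell look-alikes from the thing itself.
- trace(target, camera): "mask" (384x512 bool, what is visible of it).
- tip_of(target, camera): "position" ([x, y, z] in m, in world coordinates, good to about 4 mm: a listed point, or the origin of a listed thing).
The state is a dict: "time_s": time; "joint_positions": joint angles; "qvel": joint speeds; "tau": joint torques, N m; "position": TCP position; "tcp_rot": TCP orientation; "force": force on the tool from outside, world axes, zero at the start; "moment": the same for the moment, N m; "opening": opening from 0.0 (shut) to 1.0 (fully open).
Only numpy, scipy, OpenCV 4.12 (cv2) and the standard library are available. Lean on these libraries where they do the work, as an engineer would, in place of code of your own. Each camera call takes 0.05 s, during which the arm holds its last target.

TASK

On the embossing press in the leather shop, the spring-loaded tray stands out in its loading position and the die lies loose in it, a little short of the fence. With the fingertips push the die along the tray until it sits against the fence, then push the tray in past its stop pin, as far as it goes, and let it come back so that it rests latched on the pin, under the platen, with the die still against the fence. Only push: do not lift the die, keep off the stop pin and its knob, leave the other things where they are.

Things in the scene. Friction and masses are not known exactly. Their poses are not given: they have to be found in the camera images.
- press: Fixed grey embossing press, base 325 x 140 mm. Origin on the table under the platen axis; x = feed direction (tray goes in along +x), z up. In mm: base x -190 to 135; head from x -35 inwards, 80 wide, underside 178 high; platen x -37 to 37, underside 88 high; column from x 72. Pin bracket at x -75, y -36 to -65, top 74 high. Rails at y +-46, 36 high.
- tray (a joint): Travel (m) of the sprung tray along the press's +x: 0 out (start), 0.080 latched on the stop pin, 0.098 end stop. Spring pushes it out with 4.5 N at 0 to 10 N at the end (pin ramp adds 3 N); damping 60 N per m/s. From 0.045 a ramp on it lifts the pin; from 0.086 the pin has dropped behind the ramp's shoulder and the tray, let go, returns to 0.080 and stays. Let go short of that, it returns to 0.
- push_face (a point): Centre of the outer face of the upright plate at the tray's outer end, 63 mm above the table; moves with the tray. Plate 84 mm wide (press y), 6 mm thick, top 90 mm above the table; pushed along the press's +x. With the tray out, 211 mm outside the press origin.
- fence (a point): On the tray floor, 40 mm above the table: foot of the fence face that looks outwards (press -x), mid-width; moves with the tray. Fence 64 mm wide, 18 mm high. The channel from it to the push plate's inner face is 160 mm long and 64 mm wide, between side lips 10 mm high. With the tray out, 45 mm outside the press origin.
- die: Loose embossing die on the tray floor between the lips: aluminium block with brass rosette plate, 70 (along tray) x 60 x 25 mm, 0.28 to 0.44 kg. Origin at the centre of its underside. Starts with its inner end 14 to 30 mm short of the fence; against the fence its origin is 35 mm outside fence. Slides with 1.3 to 3.2 N; pushed on at the fence it takes the tray along.
- stop_pin: Sprung vertical stop pin, 8 mm thick, with a black knob of 22 mm on top, in the bracket on the press's -y side. Origin at its foot, on its axis, 40 mm above the table when down; knob top then 94 mm above the table. Up to 10 mm higher while the ramp passes.
- edge_dye_bottle: Loose amber bottle with a green cap, 66 mm across, 148 mm high, beside the press column. Origin at the centre of its underside.
- tape_roll: Loose roll of pale tape lying flat, 96 mm across, 24 mm high, beside the press. Origin at the centre of its underside.
- hammer: Loose hammer with a wooden handle, 240 mm long, lying beside the press on the pin's side. Origin under its middle, x axis along the handle towards the head.
Mind the look-alikes: they are no part of the job. What is meant by the die is not blue, and is the smaller of those in its own colour.

How it is judged (in metres and radians):
On the way, in this order (a step that is already met when the one before it is completed fails the run):
1. the die has been pushed against the fence (within 4 mm) before the tray goes in past half way (x of die in the frame of fence above -0.039 m and value of joint tray below 0.045 m), for 0.05 s.
2. the tray has been pushed in to within 8 mm of its end stop, past its pin (value of joint tray above 0.09 m).
At the end, for the whole second after the job is handed in: the tray rests on the dropped stop pin (joint 76.5 to 83 mm, pin within 3 mm of fully down), at rest, with the die flat on the tray floor and its end within 5 mm of the fence (value of joint tray between 0.0765 and 0.083 m and velocity of joint tray between -0.005 and 0.005 m/s and z of stop_pin in the frame of press below 0.043 m and x of die in the frame of fence above -0.04 m and z of die in the frame of fence below 0.004 m and angle between die's own z axis and vertical below 0.08 rad and linear speed of die below 0.01 m/s); the robot touches nothing.
It fails at once if the die is lifted (more than 8 mm off the tray) or tipped (z of die in the frame of fence above 0.008 m or angle between die's own z axis and vertical above 0.25 rad).
It fails at once if the robot pushes on the stop pin or its knob (over 1 N) (contact force between any of the fingers, the arm and stop_pin above 1 N).
It fails at once if the bottle, tape roll or hammer is moved by more than 15 mm (distance of any of edge_dye_bottle, tape_roll, hammer from where it was at the start of the episode above 0.015 m).
It also fails if it takes over 51 s, if anything falls off the work surface, if the arm or the gripper's body presses on something with over 40 N, if the wrist force passes 120 N, or if a joint passes its speed limit or range.

## Working session

There is one attempt and no reset: what is moved stays moved. The work goes in short steps, Python scripts to look and compute and a tool call to move; the robot and the scene stay as the last step left them, time stands still between calls to the robot, and variables do not carry over. Pictures are saved under pics/ and viewed, and the job is handed in when it is done.

Besides the shell and the picture viewer there is one more tool, called after ">>>" as name(argument=value, ...), one argument or row to a line, values as JSON. jog_arm: Moves the arm, as the interface text tells. Its arguments: {"type":"object","properties":{"steps":{"type":"array","items":{"type":"object","properties":{"fingers":{"type":"number"},"delta_pos":{"type":"array","items":{"type":"number"}},"turn":{"type":"number"}}}}},"required":["steps"]}

```bash
mkdir -p pics; ls; python3 - <<'E'
from rig import *
import cv2,numpy as np
s=read_state();print(s['time_s'],s['position'],s['tcp_rot'],s['force'])
for c in ['scene','top']:
    im=capture(c);cv2.imwrite(f'pics/{c}0.png',im[:,:,::-1]);print(c,camera_info(c))
    for t in ['press','push_face','fence','die','stop_pin','edge_dye_bottle','tape_roll','hammer']:
        print(t,[(np.round(d['position'],4).tolist(),round(d['confidence'],2)) for d in tip_of(t,c)][:4])
print(read_state()['time_s'])
E
```

```text
pics
0.0 [ 0.19820737 -0.59201286  0.23860657] [[ 3.17263945e-01 -3.26296873e-04  9.48337220e-01]
 [-9.48334969e-01  2.09659230e-03  3.17263913e-01]
 [-2.09179873e-03 -9.99997749e-01  3.55734408e-04]] [0.13185706 0.23351896 0.9248896 ]
scene {'fov_y': 52.96360650905093, 'cx': 253.59730476273154, 'cy': 194.1103366975669, 'view': array([[ 7.94440166e-01,  6.07342134e-01, -5.96220510e-04,
        -4.53340527e-01],
       [ 5.18294566e-01, -6.78471661e-01, -5.20621694e-01,
        -2.64589621e-01],
       [-3.16600009e-01,  4.13293767e-01, -8.53787266e-01,
         1.20380793e+00],
       [ 0.00000000e+00,  0.00000000e+00,  0.00000000e+00,
         1.00000000e+00]])}
press [([0.5468, 0.01, -0.0032], 0.68)]
push_face [([0.554, -0.205, 0.0627], 0.94)]
fence []
die [([0.6008, -0.306, 0.0016], 0.69), ([0.5494, -0.0931, 0.0371], 0.62), ([0.3612, -0.0893, 0.0023], 0.58)]
stop_pin [([0.5945, -0.0686, 0.0383], 0.51)]
edge_dye_bottle [([0.6953, 0.0792, -0.0012], 0.93)]
tape_roll []
hammer [([0.7124, -0.1678, -0.0009], 0.98), ([0.6991, 0.0797, -0.002], 0.51)]
top {'fov_y': 51.056654593013405, 'cx': 256.56603872050823, 'cy': 191.29095233941183, 'view': array([[-0.02351501, -0.9995544 ,  0.01838599, -0.00569374],
       [-0.99412147,  0.02143507, -0.10612748,  0.56774206],
       [ 0.10568609, -0.0207735 , -0.99418253,  1.02746267],
       [ 0.        ,  0.        ,  0.        ,  1.        ]])}
press [([0.5459, 0.0071, -0.0027], 0.85), ([0.7146, -0.1669, 0.0002], 0.43)]
push_face [([0.5519, -0.2097, 0.0632], 0.67)]
fence [([0.552, -0.0378, 0.0384], 0.57)]
die [([0.5537, -0.0925, 0.0417], 0.85), ([0.6015, -0.3128, -0.0016], 0.64), ([0.3613, -0.0962, 0.0014], 0.61), ([0.3853, 0.0666, 0.0028], 0.27)]
stop_pin [([0.5944, -0.0629, 0.0441], 0.37)]
edge_dye_bottle [([0.6986, 0.0838, -0.0011], 0.75)]
tape_roll [([0.3866, 0.0689, 0.0023], 0.61)]
hammer [([0.7135, -0.167, 0.0004], 0.59)]
0.9
```

View pics/scene0.png

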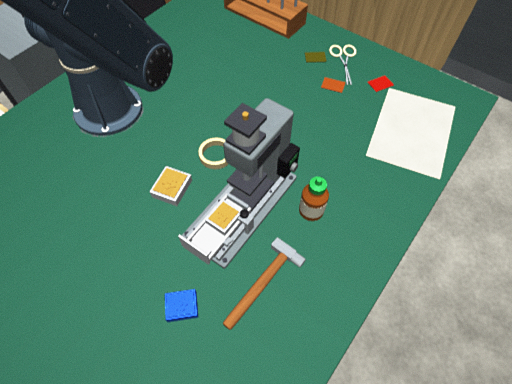

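View pics/top0.png

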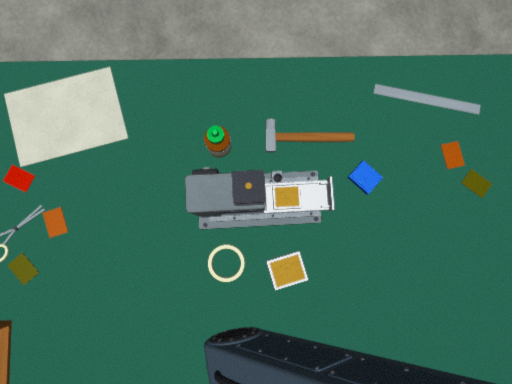

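The top view shows the real die (orange-gold) in the tray at about (287,196), and the blue and larger white-rimmed blocks are look-alikes on the table. Feed is roughly along +y, so I'll refine the axis and the die gap by reprojecting a model onto an enlarged crop.

```bash
cat > h.py <<'E'
from rig import *
import cv2,numpy as np
def proj(P,ci):
    P=np.atleast_2d(P);c=(ci['view'][:3,:3]@P.T).T+ci['view'][:3,3]
    f=192/np.tan(np.radians(ci['fov_y']/2));return c[:,:2]/c[:,2:]*f+[ci['cx'],ci['cy']]
def unproj(uv,z,ci):
    f=192/np.tan(np.radians(ci['fov_y']/2));R=ci['view'][:3,:3];t=ci['view'][:3,3]
    d=R.T@np.array([(uv[0]-ci['cx'])/f,(uv[1]-ci['cy'])/f,1]);o=-R.T@t
    return o+d*(z-o[2])/d[2]
E
python3 - <<'E'
from h import *
o=np.array([0.547,0.008,0]);th=np.radians(91.4)
R=np.array([[np.cos(th),-np.sin(th),0],[np.sin(th),np.cos(th),0],[0,0,1]])
im=cv2.imread('pics/top0.png');ci=camera_info('top')
x0,y0,x1,y1=180,155,345,240;k=4.8
big=cv2.resize(im[y0:y1,x0:x1],None,fx=k,fy=k,interpolation=cv2.INTER_CUBIC)
cv2.imwrite('pics/topz.png',big)
def poly(pts,col):
    p=proj(np.array([o+R@(np.array(q)/1000) for q in pts]),ci);p=((p+.5-[x0,y0])*k).astype(int)
    cv2.polylines(big,[p],True,col,1)
poly([(-211,-42,90),(-211,42,90),(-205,42,90),(-205,-42,90)],(0,0,255))
poly([(-190,-70,0),(-190,70,0),(135,70,0),(135,-70,0)],(255,0,255))
poly([(-205,-32,40),(-205,32,40),(-45,32,40),(-45,-32,40)],(255,255,0))
d=-101
poly([(d-35,-30,65),(d-35,30,65),(d+35,30,65),(d+35,-30,65)],(0,255,0))
cv2.imwrite('pics/topz2.png',big)
E
```

```text
(no output)
```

View pics/topz2.png

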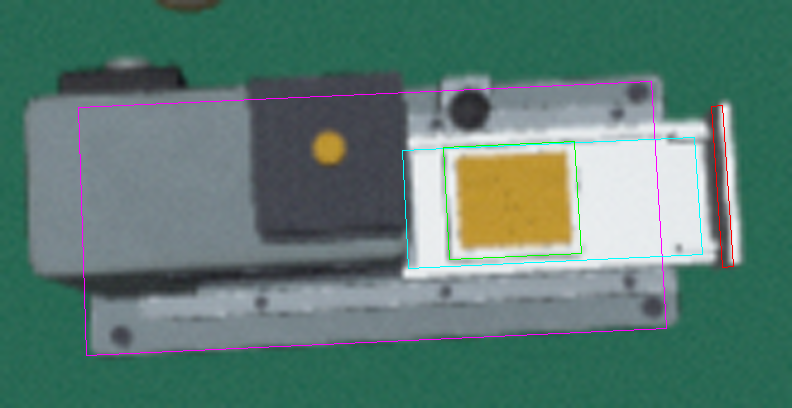

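View pics/topz.png

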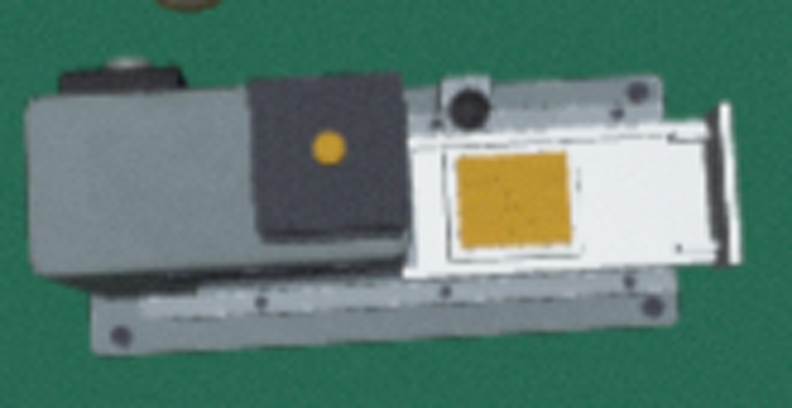

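The model fit shifts the origin to about (0.549, 0.004), with feed direction 91.8° and the die gap about 17 mm. I'll move above the free channel between die and plate, with the fingers shut and the jaws across the tray.

>>> jog_arm(
  steps=[
    {"fingers":0,"delta_pos":[22,27,0],"turn":5},
    {"fingers":0,"delta_pos":[44,54,0],"turn":10},
    {"fingers":0,"delta_pos":[66,80,0],"turn":15},
    {"fingers":0,"delta_pos":[88,107,0],"turn":20},
    {"fingers":0,"delta_pos":[110,134,0],"turn":25},
    {"fingers":0,"delta_pos":[133,160,0],"turn":30},
    {"fingers":0,"delta_pos":[155,187,0],"turn":35},
    {"fingers":0,"delta_pos":[177,214,0],"turn":40},
    {"fingers":0,"delta_pos":[200,240,0],"turn":45},
    {"fingers":0,"delta_pos":[222,268,0],"turn":50},
    {"fingers":0,"delta_pos":[244,294,-10],"turn":55},
    {"fingers":0,"delta_pos":[266,321,-20],"turn":60},
    {"fingers":0,"delta_pos":[288,348,-30],"turn":65},
    {"fingers":0,"delta_pos":[311,374,-40],"turn":70},
    {"fingers":0,"delta_pos":[333,401,-50],"turn":73.3},
    {"fingers":0,"delta_pos":[350,422,-60],"turn":73.3},
    {"fingers":0,"delta_pos":[355,428,-70],"turn":73.3},
    {"fingers":0,"delta_pos":[355,428,-70],"turn":73.3},
    {"fingers":0,"delta_pos":[355,428,-70],"turn":73.3},
  ],
)

```text
time_s: 2.48
position: [0.5527, -0.1647, 0.169]
tcp_rot: [[0.999, -0.002, -0.032], [0.032, 0.0, 0.999], [-0.002, -1.0, 0.0]]
force: [0.0, -0.8, 0.9]
opening: 0.003
```

```bash
python3 - <<'E'
from h import *
s=read_state();print(s['time_s'],s['position'],s['tcp_rot'],s['force'],s['opening'],s['joint_positions'])
for c in ['wrist','top']:
    im=capture(c);cv2.imwrite(f'pics/{c}1.png',im[:,:,::-1])
ci=camera_info('wrist');print(ci)
E
```

```text
2.4833 [ 0.55267846 -0.16470125  0.16898953] [[ 9.99474040e-01 -1.86973444e-03 -3.23750979e-02]
 [ 3.23753701e-02  1.15491301e-04  9.99475774e-01]
 [-1.86501523e-03 -9.99998245e-01  1.75963901e-04]] [ 0.00257137 -0.75540242  0.94745931] 0.0025229733643419923 [-2.76692531e+01  3.17442718e+01  9.29543007e+01 -5.33162274e-02
  5.53993890e+01 -2.94942299e+01]
{'fov_y': 69.7273632501138, 'cx': 256.5799049231461, 'cy': 186.8263841570343, 'tool_from_camera': array([[ 9.99999841e-01, -5.56279128e-04, -9.33045895e-05,
        -8.38888257e-04],
       [-6.41863727e-05, -2.76572356e-01,  9.60993095e-01,
        -1.44864672e-01],
       [-5.60385871e-04, -9.60992936e-01, -2.76572347e-01,
         7.63873118e-02],
       [ 0.00000000e+00,  0.00000000e+00,  0.00000000e+00,
         1.00000000e+00]])}
```

View pics/wrist1.png

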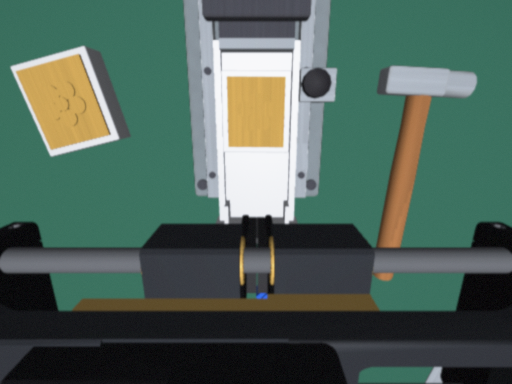

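The wrist view shows the tray centred at column ~257 and square to the jaws. The die's near end is at row ~151, its far end at ~72, and the push plate is at row ~220. I'll compute the positions.

```bash
python3 - <<'E'
from h import *
s=read_state();ci=camera_info('wrist');T=ci['tool_from_camera'];R=s['tcp_rot'];p=s['position']
f=192/np.tan(np.radians(ci['fov_y']/2))
def w(u,v,z):
    d=R@(T[:3,:3]@np.array([(u-ci['cx'])/f,(v-ci['cy'])/f,1]));o=p+R@T[:3,3]
    return np.round(o+d*(z-o[2])/d[2],4)
print('die near',w(257,152,.065),'die far',w(257,71,.065),'fence top L/R',w(218,44,.058),w(298,44,.058),'plate',w(257,220,.09), w(257,220,.04),'sides die',w(223,150,.065),w(291,150,.065),'channel',w(220,185,.05),w(295,185,.05),'knob',w(317,84,.094))
print('proj of 512x384 crop')
im=cv2.imread('pics/wrist1.png')[0:240,170:350];cv2.imwrite('pics/w1z.png',cv2.resize(im,None,fx=2.5,fy=2.5,interpolation=cv2.INTER_CUBIC))
E
```

```text
die near [ 0.5512 -0.1286  0.065 ] die far [ 0.5492 -0.0602  0.065 ] fence top L/R [ 0.5157 -0.0392  0.058 ] [ 0.5831 -0.0372  0.058 ] plate [ 0.5529 -0.1847  0.09  ] [ 0.5536 -0.2059  0.04  ] sides die [ 0.5203 -0.1277  0.065 ] [ 0.5821 -0.1259  0.065 ] channel [ 0.5154 -0.1651  0.05  ] [ 0.5902 -0.1629  0.05  ] knob [ 0.5947 -0.0714  0.094 ]
proj of 512x384 crop
```

View pics/w1z.png

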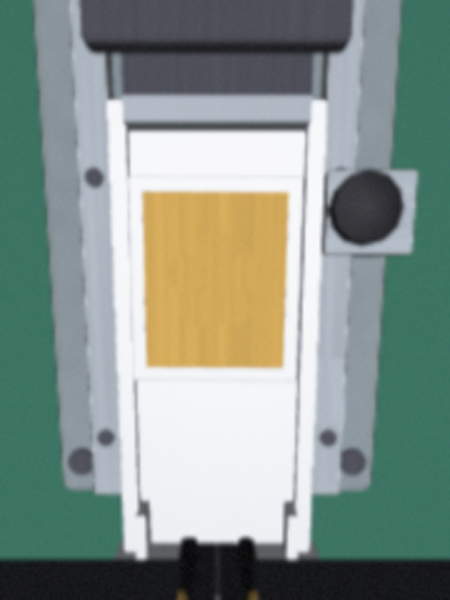

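Everything agrees: the die's outer end is at y≈-0.128, the plate's inner face at ≈-0.202 and the axis at x≈0.552. Next I descend into the channel.

>>> jog_arm(
  steps=[
    {"fingers":0,"delta_pos":[0,0,-25],"turn":0},
    {"fingers":0,"delta_pos":[0,0,-50],"turn":0},
    {"fingers":0,"delta_pos":[0,0,-70],"turn":0},
    {"fingers":0,"delta_pos":[0,0,-85],"turn":0},
    {"fingers":0,"delta_pos":[0,0,-97],"turn":0},
    {"fingers":0,"delta_pos":[0,0,-103],"turn":0},
    {"fingers":0,"delta_pos":[0,0,-103],"turn":0},
    {"fingers":0,"delta_pos":[0,0,-103],"turn":0},
  ],
)

```text
time_s: 3.25
position: [0.5535, -0.1655, 0.0671]
tcp_rot: [[1.0, 0.001, -0.03], [0.03, -0.0, 1.0], [0.001, -1.0, -0.0]]
force: [0.2, -1.0, 0.7]
opening: 0.005
```

```bash
python3 - <<'E'
from h import *
im=capture('wrist');cv2.imwrite(f'pics/wrist2.png',im[:,:,::-1])
im=capture('scene');cv2.imwrite(f'pics/s2.png',cv2.resize(im[150:300,150:330,::-1],None,fx=4,fy=4))
E
```

```text
(no output)
```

View pics/wrist2.png

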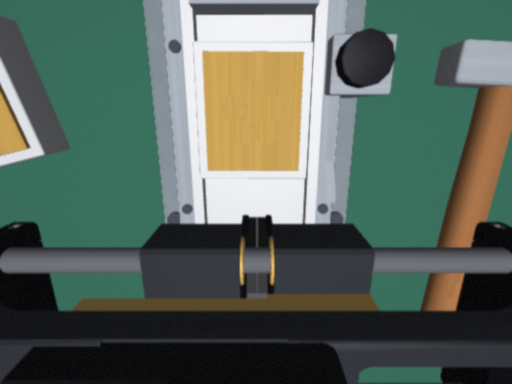

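View pics/s2.png

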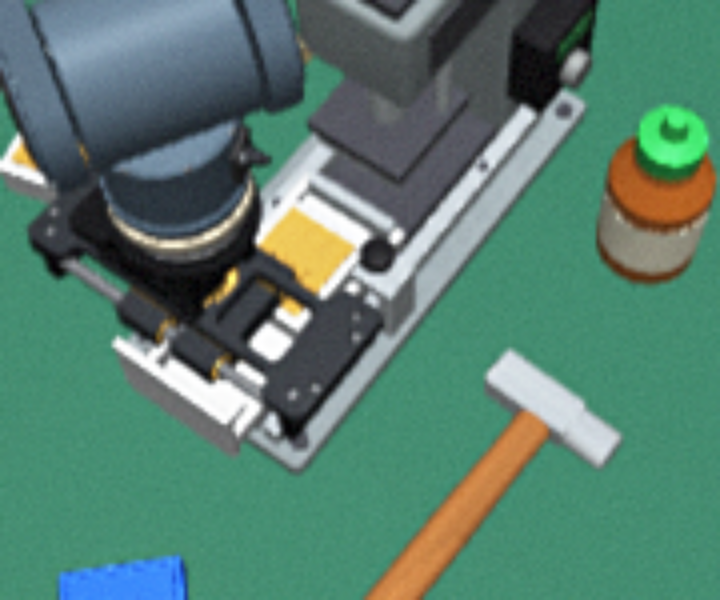

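Fingertips are in the channel clear of both the die and the plate, and the gripper body is above the knob. I'll push slowly along the feed.

>>> jog_arm(
  steps=[
    {"fingers":0,"delta_pos":[0,4,-1],"turn":0},
    {"fingers":0,"delta_pos":[0,8,-2],"turn":0},
    {"fingers":0,"delta_pos":[0,12,-2],"turn":0},
    {"fingers":0,"delta_pos":[-1,16,-2],"turn":0},
    {"fingers":0,"delta_pos":[-1,19,-2],"turn":0},
    {"fingers":0,"delta_pos":[-1,22,-2],"turn":0},
    {"fingers":0,"delta_pos":[-1,24,-2],"turn":0},
    {"fingers":0,"delta_pos":[-1,26,-2],"turn":0},
    {"fingers":0,"delta_pos":[-1,28,-2],"turn":0},
    {"fingers":0,"delta_pos":[-1,30,-2],"turn":0},
    {"fingers":0,"delta_pos":[-1,32,-2],"turn":0},
    {"fingers":0,"delta_pos":[-1,34,-2],"turn":0},
    {"fingers":0,"delta_pos":[-1,36,-2],"turn":0},
  ],
)

```text
time_s: 4.43
position: [0.5525, -0.1289, 0.0646]
tcp_rot: [[1.0, 0.0, -0.031], [0.031, -0.0, 1.0], [0.0, -1.0, -0.0]]
force: [-0.1, -2.1, -0.6]
opening: 0.007
```

>>> jog_arm(
  steps=[
    {"fingers":0,"delta_pos":[0,1.5,0],"turn":0},
    {"fingers":0,"delta_pos":[0,3,0],"turn":0},
    {"fingers":0,"delta_pos":[0,4,0],"turn":0},
    {"fingers":0,"delta_pos":[0,4,0],"turn":0},
  ],
)

```text
time_s: 4.77
position: [0.5523, -0.1244, 0.0646]
tcp_rot: [[1.0, 0.0, -0.031], [0.031, 0.0, 1.0], [0.0, -1.0, 0.0]]
force: [0.4, -2.2, -0.1]
opening: 0.006
```

```bash
python3 - <<'E'
from h import *
im=capture('wrist');cv2.imwrite(f'pics/wrist3.png',im[:,:,::-1])
E
```

```text
(no output)
```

View pics/wrist3.png

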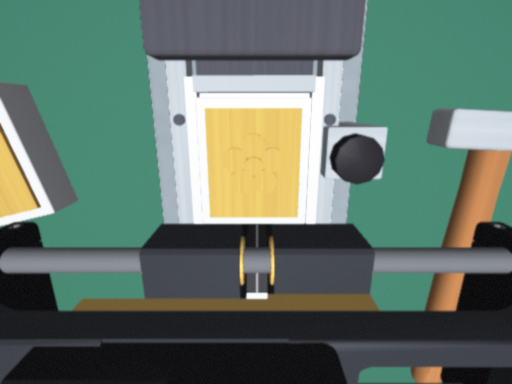

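The die has slid to within a few mm of the fence: its far end is at row ~94 and the fence's bar at rows 77–92. The force still shows sliding only, so I continue.

>>> jog_arm(
  steps=[
    {"fingers":0,"delta_pos":[0,1,0],"turn":0},
    {"fingers":0,"delta_pos":[0,2,0],"turn":0},
    {"fingers":0,"delta_pos":[0,3,0],"turn":0},
    {"fingers":0,"delta_pos":[0,4,0],"turn":0},
    {"fingers":0,"delta_pos":[0,4,0],"turn":0},
  ],
)

```text
time_s: 5.23
position: [0.5523, -0.121, 0.0646]
tcp_rot: [[0.999, 0.0, -0.032], [0.032, -0.001, 0.999], [0.0, -1.0, -0.001]]
force: [-0.1, -4.4, 0.2]
opening: 0.005
```

>>> jog_arm(
  steps=[
    {"fingers":0,"delta_pos":[0,1,0],"turn":0},
    {"fingers":0,"delta_pos":[0,2,0],"turn":0},
    {"fingers":0,"delta_pos":[0,3,0],"turn":0},
    {"fingers":0,"delta_pos":[0,4,0],"turn":0},
    {"fingers":0,"delta_pos":[0,4,0],"turn":0},
  ],
)

```text
time_s: 5.65
position: [0.5522, -0.1172, 0.0646]
tcp_rot: [[0.999, -0.0, -0.032], [0.032, -0.001, 0.999], [-0.0, -1.0, -0.001]]
force: [-0.2, -5.8, -0.1]
opening: 0.006
```

```bash
python3 - <<'E'
from h import *
im=capture('wrist');cv2.imwrite(f'pics/wrist4.png',im[:,:,::-1])
im=capture('scene');cv2.imwrite(f'pics/s4.png',cv2.resize(im[150:300,150:330,::-1],None,fx=4,fy=4))
E
```

```text
(no output)
```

View pics/wrist4.png

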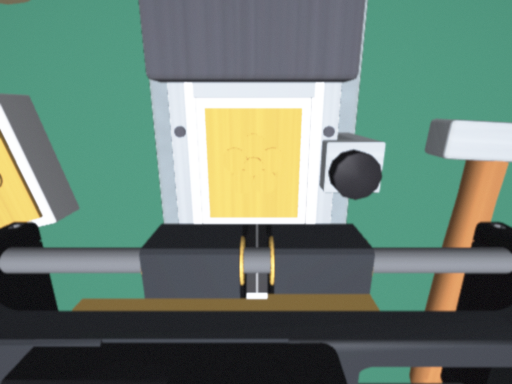

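View pics/s4.png

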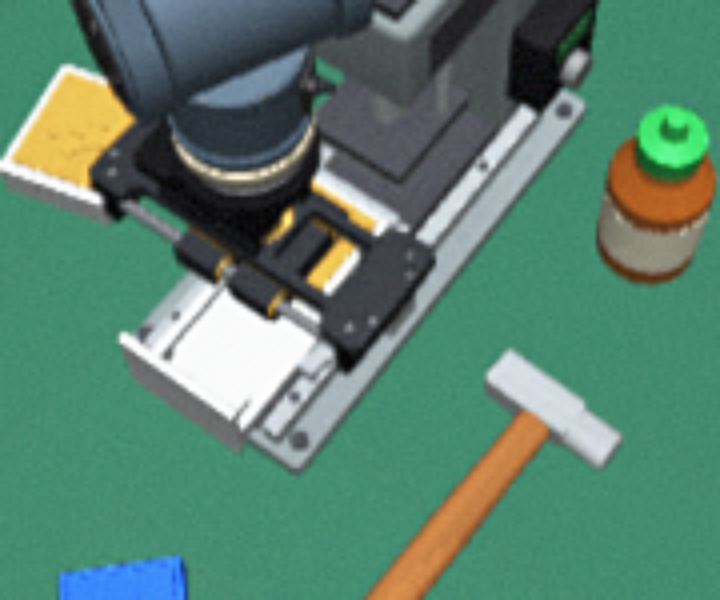

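Net push is ~5 N, which matches the spring, and no gap to the fence shows. I'll push 3 mm more to confirm contact, then ease back.

>>> jog_arm(
  steps=[
    {"fingers":0,"delta_pos":[0,1,0],"turn":0},
    {"fingers":0,"delta_pos":[0,2,0],"turn":0},
    {"fingers":0,"delta_pos":[0,3,0],"turn":0},
    {"fingers":0,"delta_pos":[0,3,0],"turn":0},
    {"fingers":0,"delta_pos":[0,3,0],"turn":0},
  ],
)

```text
time_s: 6.17
position: [0.5521, -0.1142, 0.0646]
tcp_rot: [[0.999, -0.0, -0.032], [0.032, -0.001, 0.999], [-0.0, -1.0, -0.001]]
force: [-0.9, -5.2, -0.4]
opening: 0.002
```

```bash
python3 - <<'E'
from h import *
im=capture('wrist');cv2.imwrite(f'pics/wrist5.png',im[:,:,::-1])
a=cv2.imread('pics/wrist4.png')[60:230,150:400];b=cv2.imread('pics/wrist5.png')[60:230,150:400]
cv2.imwrite('pics/c5.png',cv2.resize(np.hstack([a,b]),None,fx=1.6,fy=1.6))
E
```

```text
(no output)
```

View pics/c5.png

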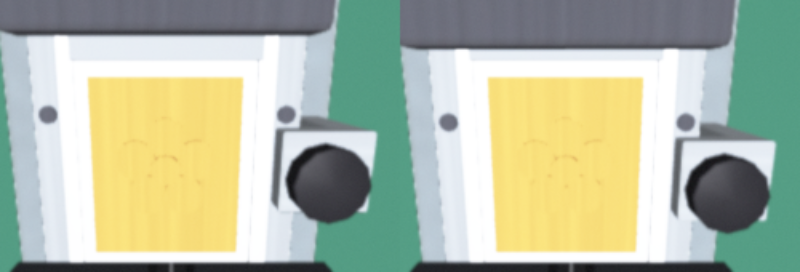

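The left and right crops show the fence bar fixed relative to the die while the press moved, so the die is firmly at the fence. Now I ease back slowly so the tray returns gently to 0.

>>> jog_arm(
  steps=[
    {"fingers":0,"delta_pos":[0,-0.7,0],"turn":0},
    {"fingers":0,"delta_pos":[0,-1.4,0],"turn":0},
    {"fingers":0,"delta_pos":[0,-2.1,0],"turn":0},
    {"fingers":0,"delta_pos":[0,-2.8,0],"turn":0},
    {"fingers":0,"delta_pos":[0,-3.5,0],"turn":0},
    {"fingers":0,"delta_pos":[0,-4.2,0],"turn":0},
    {"fingers":0,"delta_pos":[0,-5,0],"turn":0},
    {"fingers":0,"delta_pos":[0,-6,0],"turn":0},
    {"fingers":0,"delta_pos":[0,-7,0],"turn":0},
    {"fingers":0,"delta_pos":[0,-8,0],"turn":0},
    {"fingers":0,"delta_pos":[0,-9,0],"turn":0},
    {"fingers":0,"delta_pos":[0,-11,0],"turn":0},
    {"fingers":0,"delta_pos":[0,-14,0],"turn":0},
    {"fingers":0,"delta_pos":[0,-19,0],"turn":0},
    {"fingers":0,"delta_pos":[0,-25,0],"turn":0},
    {"fingers":0,"delta_pos":[0,-32,0],"turn":0},
    {"fingers":0,"delta_pos":[0,-38,0],"turn":0},
    {"fingers":0,"delta_pos":[0,-42,0],"turn":0},
    {"fingers":0,"delta_pos":[0,-42,0],"turn":0},
  ],
)

```text
time_s: 7.8
position: [0.5525, -0.157, 0.0646]
tcp_rot: [[1.0, 0.001, -0.03], [0.03, -0.0, 1.0], [0.001, -1.0, -0.0]]
force: [0.8, 0.3, -0.5]
opening: 0.003
```

```bash
python3 - <<'E'
from h import *
im=capture('wrist');cv2.imwrite(f'pics/wrist6.png',im[:,:,::-1])
E
```

```text
(no output)
```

View pics/wrist6.png

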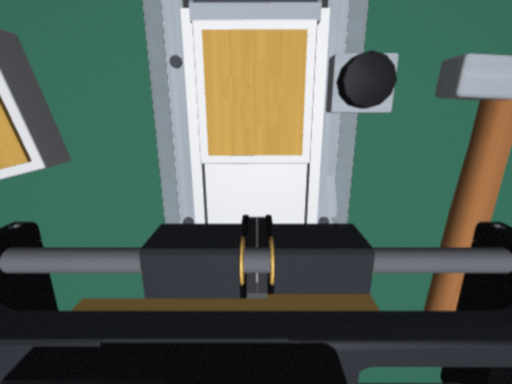

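The die stays against the fence bar (row ~19) with the tray back out. I lift, go over the plate and come down outside it.

>>> jog_arm(
  steps=[
    {"fingers":0,"delta_pos":[0,0,15],"turn":0},
    {"fingers":0,"delta_pos":[0,0,35],"turn":0},
    {"fingers":0,"delta_pos":[0,0,60],"turn":0},
    {"fingers":0,"delta_pos":[0,0,80],"turn":0},
    {"fingers":0,"delta_pos":[0,0,80],"turn":0},
    {"fingers":0,"delta_pos":[1,-20,80],"turn":0},
    {"fingers":0,"delta_pos":[1,-45,80],"turn":0},
    {"fingers":0,"delta_pos":[2,-70,80],"turn":0},
    {"fingers":0,"delta_pos":[2,-85,80],"turn":0},
    {"fingers":0,"delta_pos":[2,-90,80],"turn":0},
    {"fingers":0,"delta_pos":[2,-90,80],"turn":0},
  ],
)

```text
time_s: 8.77
position: [0.5539, -0.2465, 0.1438]
tcp_rot: [[1.0, -0.001, -0.029], [0.029, 0.001, 1.0], [-0.001, -1.0, 0.001]]
force: [0.1, 0.0, 0.4]
opening: 0.007
```

```bash
python3 - <<'E'
from h import *
im=capture('wrist');cv2.imwrite(f'pics/wrist7.png',im[:,:,::-1]);s=read_state()
ci=camera_info('wrist');T=ci['tool_from_camera'];R=s['tcp_rot'];p=s['position']
print(p)
print([(d['position'],d['confidence']) for d in tip_of('push_face','wrist')],[(d['position'],d['confidence']) for d in tip_of('fence','wrist')],[(d['position'],d['confidence']) for d in tip_of('die','wrist')])
E
```

```text
[ 0.55365501 -0.24522609  0.14383681]
[([0.5555, -0.2094, 0.0615], 0.63)] [] [([0.6019, -0.3064, -0.0022], 0.88), ([0.3589, -0.0926, -0.0015], 0.76)]
```

View pics/wrist7.png

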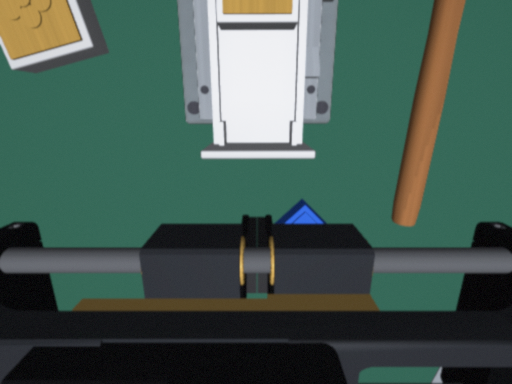

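The push plate is centred on the fingers (col ~258) and about 27 mm ahead. I descend and then push.

>>> jog_arm(
  steps=[
    {"fingers":0,"delta_pos":[0,0,-20],"turn":0},
    {"fingers":0,"delta_pos":[0,0,-40],"turn":0},
    {"fingers":0,"delta_pos":[0,0,-55],"turn":0},
    {"fingers":0,"delta_pos":[0,0,-67],"turn":0},
    {"fingers":0,"delta_pos":[0,0,-72],"turn":0},
    {"fingers":0,"delta_pos":[0,0,-72],"turn":0},
    {"fingers":0,"delta_pos":[0,4,-72],"turn":0},
    {"fingers":0,"delta_pos":[0,9,-72],"turn":0},
    {"fingers":0,"delta_pos":[0,14,-72],"turn":0},
    {"fingers":0,"delta_pos":[0,18,-72],"turn":0},
    {"fingers":0,"delta_pos":[0,21,-72],"turn":0},
    {"fingers":0,"delta_pos":[0,23,-72],"turn":0},
    {"fingers":0,"delta_pos":[0,25,-72],"turn":0},
    {"fingers":0,"delta_pos":[0,27,-72],"turn":0},
    {"fingers":0,"delta_pos":[0,29,-72],"turn":0},
    {"fingers":0,"delta_pos":[0,31,-72],"turn":0},
    {"fingers":0,"delta_pos":[0,33,-72],"turn":0},
  ],
)

```text
time_s: 10.38
position: [0.5544, -0.2147, 0.0727]
tcp_rot: [[0.999, 0.0, -0.032], [0.032, -0.004, 0.999], [0.0, -1.0, -0.004]]
force: [-2.8, -6.9, -0.1]
opening: 0.005
```

>>> jog_arm(
  steps=[
    {"fingers":0,"delta_pos":[0,2,0],"turn":0},
    {"fingers":0,"delta_pos":[0,4,0],"turn":0},
    {"fingers":0,"delta_pos":[0,7,0],"turn":0},
    {"fingers":0,"delta_pos":[0,10,0],"turn":0},
    {"fingers":0,"delta_pos":[0,13,0],"turn":0},
    {"fingers":0,"delta_pos":[0,16,0],"turn":0},
    {"fingers":0,"delta_pos":[-1,19,0],"turn":0},
    {"fingers":0,"delta_pos":[-1,22,0],"turn":0},
    {"fingers":0,"delta_pos":[-1,25,0],"turn":0},
    {"fingers":0,"delta_pos":[-1,28,0],"turn":0},
    {"fingers":0,"delta_pos":[-1,31,0],"turn":0},
    {"fingers":0,"delta_pos":[-1,34,0],"turn":0},
    {"fingers":0,"delta_pos":[-1,37,0],"turn":0},
    {"fingers":0,"delta_pos":[-1,40,0],"turn":0},
  ],
)

```text
time_s: 11.55
position: [0.5531, -0.1758, 0.0727]
tcp_rot: [[0.999, -0.0, -0.033], [0.033, -0.005, 0.999], [-0.0, -1.0, -0.005]]
force: [-3.6, -9.3, -1.0]
opening: 0.002
```

```bash
python3 - <<'E'
from h import *
im=capture('wrist');cv2.imwrite(f'pics/wrist8.png',im[:,:,::-1]);s=read_state();print(s['position'],s['force'])
E
```

```text
[ 0.55308364 -0.17494586  0.07270119] [-2.57787529 -7.11488427  0.57382885]
```

View pics/wrist8.png

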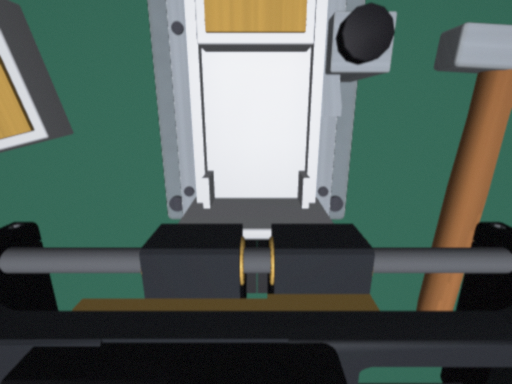

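The push is proceeding normally with the tray near 0.043 and the plate square on the fingers. I continue towards the end stop.

>>> jog_arm(
  steps=[
    {"fingers":0,"delta_pos":[0,3,0],"turn":0},
    {"fingers":0,"delta_pos":[0,6,0],"turn":0},
    {"fingers":0,"delta_pos":[0,9,0],"turn":0},
    {"fingers":0,"delta_pos":[0,12,0],"turn":0},
    {"fingers":0,"delta_pos":[0,15,0],"turn":0},
    {"fingers":0,"delta_pos":[-1,18,0],"turn":0},
    {"fingers":0,"delta_pos":[-1,21,0],"turn":0},
    {"fingers":0,"delta_pos":[-1,24,0],"turn":0},
    {"fingers":0,"delta_pos":[-1,27,0],"turn":0},
    {"fingers":0,"delta_pos":[-1,30,0],"turn":0},
    {"fingers":0,"delta_pos":[-1,33,0],"turn":0},
    {"fingers":0,"delta_pos":[-1,36,0],"turn":0},
    {"fingers":0,"delta_pos":[-1,39,0],"turn":0},
    {"fingers":0,"delta_pos":[-1,42,0],"turn":0},
    {"fingers":0,"delta_pos":[-2,44,0],"turn":0},
    {"fingers":0,"delta_pos":[-2,46,0],"turn":0},
    {"fingers":0,"delta_pos":[-2,48,0],"turn":0},
  ],
)

```text
time_s: 13.02
position: [0.5516, -0.1283, 0.0727]
tcp_rot: [[0.999, 0.001, -0.033], [0.033, -0.005, 0.999], [0.001, -1.0, -0.006]]
force: [-3.5, -11.9, 0.2]
opening: 0.001
```

>>> jog_arm(
  steps=[
    {"fingers":0,"delta_pos":[0,1,0],"turn":0},
    {"fingers":0,"delta_pos":[0,2,0],"turn":0},
    {"fingers":0,"delta_pos":[0,3,0],"turn":0},
    {"fingers":0,"delta_pos":[0,4,0],"turn":0},
  ],
)

```text
time_s: 13.35
position: [0.5515, -0.1241, 0.0727]
tcp_rot: [[0.999, 0.001, -0.033], [0.033, -0.005, 0.999], [0.0, -1.0, -0.005]]
force: [-3.1, -10.6, -0.3]
opening: 0.003
```

>>> jog_arm(
  steps=[
    {"fingers":0,"delta_pos":[0,1,0],"turn":0},
    {"fingers":0,"delta_pos":[0,2,0],"turn":0},
  ],
)

```text
time_s: 13.52
position: [0.5514, -0.1221, 0.0727]
tcp_rot: [[0.999, 0.0, -0.033], [0.033, -0.005, 0.999], [0.0, -1.0, -0.005]]
force: [-3.7, -11.2, -0.8]
opening: 0.01
```

>>> jog_arm(
  steps=[
    {"fingers":0,"delta_pos":[0,1,0],"turn":0},
    {"fingers":0,"delta_pos":[0,2,0],"turn":0},
    {"fingers":0,"delta_pos":[0,2,0],"turn":0},
  ],
)

```text
time_s: 13.77
position: [0.5513, -0.1199, 0.0727]
tcp_rot: [[0.999, 0.0, -0.033], [0.033, -0.005, 0.999], [0.0, -1.0, -0.005]]
force: [-3.1, -10.9, 0.3]
opening: 0.004
```

>>> jog_arm(
  steps=[
    {"fingers":0,"delta_pos":[0,1,0],"turn":0},
    {"fingers":0,"delta_pos":[0,2,0],"turn":0},
    {"fingers":0,"delta_pos":[0,2,0],"turn":0},
  ],
)

```text
time_s: 14.02
position: [0.5514, -0.1195, 0.0727]
tcp_rot: [[0.999, 0.0, -0.034], [0.034, -0.007, 0.999], [-0.0, -1.0, -0.007]]
force: [-4.0, -16.4, -1.2]
opening: 0.006
```

```bash
python3 - <<'E'
from h import *
im=capture('wrist');cv2.imwrite(f'pics/wrist9.png',im[:,:,::-1]);s=read_state();print(s['position'],s['force'])
E
```

```text
[ 0.5513648  -0.11948182  0.07273043] [ -4.90278606 -15.13896616  -0.96784004]
```

View pics/wrist9.png

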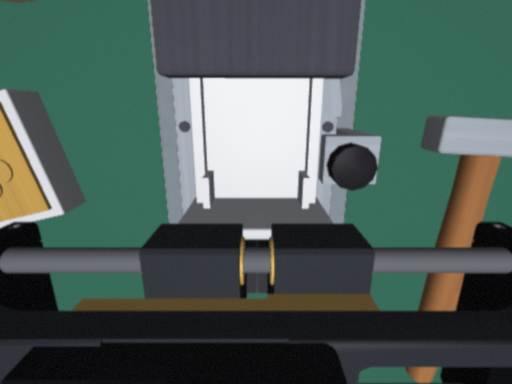

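End stop reached: the position stalled at y≈-0.1195 and the force jumped to 16 N. Now I let the tray come back slowly onto the pin.

>>> jog_arm(
  steps=[
    {"fingers":0,"delta_pos":[0,-1,0],"turn":0},
    {"fingers":0,"delta_pos":[0,-2,0],"turn":0},
    {"fingers":0,"delta_pos":[0,-3,0],"turn":0},
    {"fingers":0,"delta_pos":[0,-4,0],"turn":0},
    {"fingers":0,"delta_pos":[0,-5,0],"turn":0},
    {"fingers":0,"delta_pos":[0,-6,0],"turn":0},
    {"fingers":0,"delta_pos":[0,-7,0],"turn":0},
    {"fingers":0,"delta_pos":[0,-8,0],"turn":0},
    {"fingers":0,"delta_pos":[0,-9,0],"turn":0},
    {"fingers":0,"delta_pos":[0,-10,0],"turn":0},
    {"fingers":0,"delta_pos":[0,-11,0],"turn":0},
    {"fingers":0,"delta_pos":[0,-12,0],"turn":0},
    {"fingers":0,"delta_pos":[0,-13,0],"turn":0},
    {"fingers":0,"delta_pos":[0,-14,0],"turn":0},
  ],
)

```text
time_s: 15.23
position: [0.5516, -0.1314, 0.0727]
tcp_rot: [[0.999, 0.001, -0.032], [0.032, -0.004, 0.999], [0.001, -1.0, -0.004]]
force: [-2.6, -8.3, -0.5]
opening: 0.005
```

>>> jog_arm(
  steps=[
    {"fingers":0,"delta_pos":[0,-0.5,0],"turn":0},
    {"fingers":0,"delta_pos":[0,-1,0],"turn":0},
    {"fingers":0,"delta_pos":[0,-1.5,0],"turn":0},
    {"fingers":0,"delta_pos":[0,-2,0],"turn":0},
    {"fingers":0,"delta_pos":[0,-2.5,0],"turn":0},
    {"fingers":0,"delta_pos":[0,-3,0],"turn":0},
    {"fingers":0,"delta_pos":[0,-3.5,0],"turn":0},
    {"fingers":0,"delta_pos":[0,-4,0],"turn":0},
    {"fingers":0,"delta_pos":[0,-4.5,0],"turn":0},
    {"fingers":0,"delta_pos":[0,-5,0],"turn":0},
    {"fingers":0,"delta_pos":[0,-5.5,0],"turn":0},
    {"fingers":0,"delta_pos":[0,-6,0],"turn":0},
    {"fingers":0,"delta_pos":[0,-6.5,0],"turn":0},
    {"fingers":0,"delta_pos":[0,-7,0],"turn":0},
    {"fingers":0,"delta_pos":[0,-7.5,0],"turn":0},
    {"fingers":0,"delta_pos":[0,-8,0],"turn":0},
    {"fingers":0,"delta_pos":[0,-8.5,0],"turn":0},
  ],
)

```text
time_s: 16.65
position: [0.5519, -0.1379, 0.0727]
tcp_rot: [[1.0, 0.001, -0.031], [0.031, -0.001, 1.0], [0.001, -1.0, -0.001]]
force: [1.1, -2.9, -0.9]
opening: 0.002
```

The force is dropping at 18 mm back, as expected when the pin takes the load. I withdraw further, slowly at first.

>>> jog_arm(
  steps=[
    {"fingers":0,"delta_pos":[0,-0.5,0],"turn":0},
    {"fingers":0,"delta_pos":[0,-1,0],"turn":0},
    {"fingers":0,"delta_pos":[0,-1.5,0],"turn":0},
    {"fingers":0,"delta_pos":[0,-2,0],"turn":0},
    {"fingers":0,"delta_pos":[0,-3,0],"turn":0},
    {"fingers":0,"delta_pos":[0,-5,0],"turn":0},
    {"fingers":0,"delta_pos":[0,-8,0],"turn":0},
    {"fingers":0,"delta_pos":[0,-13,0],"turn":0},
    {"fingers":0,"delta_pos":[1,-20,0],"turn":0},
    {"fingers":0,"delta_pos":[1,-30,0],"turn":0},
    {"fingers":0,"delta_pos":[1,-40,0],"turn":0},
    {"fingers":0,"delta_pos":[1,-40,0],"turn":0},
  ],
)

```text
time_s: 17.65
position: [0.553, -0.1801, 0.0727]
tcp_rot: [[1.0, 0.002, -0.029], [0.029, -0.002, 1.0], [0.002, -1.0, -0.002]]
force: [0.8, 0.4, 0.5]
opening: 0.006
```

>>> jog_arm(
  steps=[
    {"fingers":0,"delta_pos":[0,0,15],"turn":0},
    {"fingers":0,"delta_pos":[0,0,35],"turn":0},
    {"fingers":0,"delta_pos":[0,-20,60],"turn":0},
    {"fingers":0,"delta_pos":[0,-50,85],"turn":0},
    {"fingers":0,"delta_pos":[0,-80,100],"turn":0},
    {"fingers":0,"delta_pos":[0,-110,110],"turn":0},
    {"fingers":0,"delta_pos":[0,-140,120],"turn":0},
    {"fingers":0,"delta_pos":[0,-170,120],"turn":0},
    {"fingers":0,"delta_pos":[0,-170,120],"turn":0},
    {"fingers":0,"delta_pos":[0,-170,120],"turn":0},
  ],
)

```text
time_s: 18.48
position: [0.5517, -0.3492, 0.1925]
tcp_rot: [[1.0, 0.0, -0.028], [0.028, 0.0, 1.0], [0.0, -1.0, 0.0]]
force: [-0.6, -0.0, -0.4]
opening: 0.009
```

```bash
python3 - <<'E'
from h import *
s=read_state();print(s['time_s'],s['position'],s['force'])
a=[]
for c in ['scene','top','wrist']:
    im=capture(c);cv2.imwrite(f'pics/{c}10.png',im[:,:,::-1])
    for t in ['push_face','die','fence','stop_pin','edge_dye_bottle','tape_roll','hammer']:
        print(c,t,[(np.round(d['position'],4).tolist(),round(d['confidence'],2)) for d in tip_of(t,c)][:3])
a=cv2.imread('pics/scene10.png')[150:300,160:330];cv2.imwrite('pics/s10.png',cv2.resize(a,None,fx=4,fy=4,interpolation=2))
a=cv2.imread('pics/top10.png')[100:290,170:370];cv2.imwrite('pics/t10.png',cv2.resize(a,None,fx=3,fy=3,interpolation=2))
E
```

```text
18.4833 [ 0.55171433 -0.34920003  0.19246244] [-0.59131201 -0.04867358 -0.43814032]
scene push_face [([0.5538, -0.1262, 0.0663], 0.73), ([0.5444, 0.0044, 0.0367], 0.56)]
scene die [([0.602, -0.3102, -0.0002], 0.85), ([0.3588, -0.0887, 0.0031], 0.73), ([0.5461, 0.0044, 0.0363], 0.65)]
scene fence []
scene stop_pin [([0.5961, -0.0683, 0.0426], 0.41)]
scene edge_dye_bottle [([0.6986, 0.0801, 0.0001], 0.67)]
scene tape_roll [([0.3867, 0.0654, -0.001], 0.96), ([0.5964, -0.0684, 0.041], 0.2)]
scene hammer [([0.713, -0.1639, -0.0021], 0.92)]
top push_face [([0.5486, -0.1299, 0.0605], 0.63)]
top die [([0.6012, -0.3101, -0.0015], 0.96), ([0.3591, -0.0922, 0.0023], 0.68)]
top fence [([0.5461, 0.0388, 0.0366], 0.73)]
top stop_pin [([0.5948, -0.0661, 0.0397], 0.65)]
top edge_dye_bottle [([0.698, 0.0857, -0.0018], 0.63)]
top tape_roll [([0.3854, 0.0667, 0.0009], 0.62)]
top hammer [([0.7119, -0.165, 0.0017], 0.88), ([0.5484, -0.1308, 0.0616], 0.68)]
wrist push_face []
wrist die [([0.6021, -0.3096, -0.0033], 0.97)]
wrist fence []
wrist stop_pin []
wrist edge_dye_bottle []
wrist tape_roll []
wrist hammer [([0.7144, -0.1706, -0.0], 0.69)]
```

View pics/s10.png

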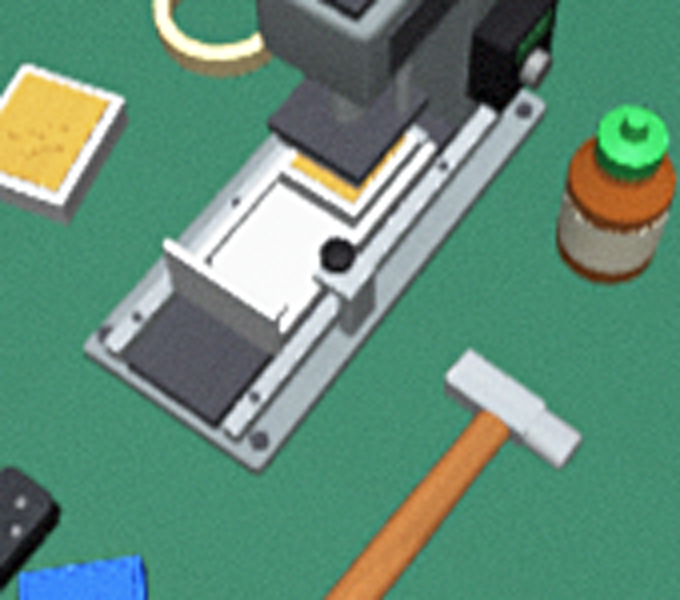

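View pics/t10.png

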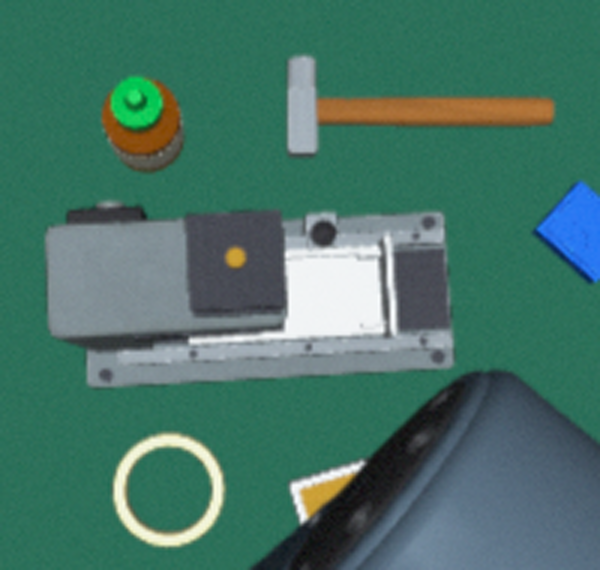

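View pics/wrist10.png

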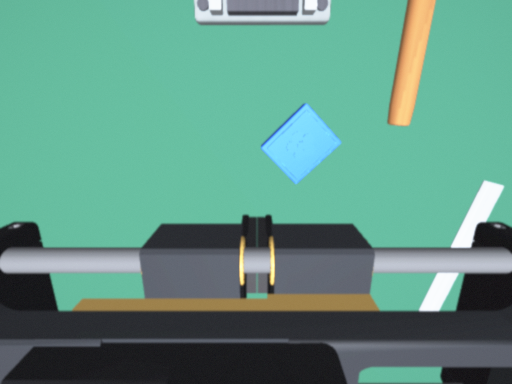

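The tray is latched under the platen. The push face is at y≈-0.128 (it was -0.207), the die at 0.0044 (0.004 predicted when against the fence), and the other things are unmoved. Handing in.

```bash
python3 -c "
from rig import *
print(hand_in())"
```

```text
the job is handed in; nothing more can be done
None
```

I pushed the die up to the fence, pushed the tray in to its end stop, and let it back slowly until it latched on the pin. The job was handed in shortly after 18.5 s of robot time; no verdict was reported.

- **Die to fence:** with shut fingertips I slid the die until the push force rose from about 1–2 N to about 5 N, roughly the spring force. From there the fence moved together with the die. The tray stayed only a few mm in.
- **Tray to end stop:** I pushed on the plate until the position stalled and the force jumped from 11 N to 16 N. Contact with the plate fell off after about 18 mm of return, as the pin took the load.
- **Final position:**
  - The push face is about 79 mm further in than at the start.
  - The die is within about 1 mm of where it should be against the fence, and the fence estimate agrees. These estimates are good to about 4 mm.
  - The fence itself is hidden under the platen, so contact there was checked only by those positions. The top camera did not detect the die itself.
- **Pin and other objects:** the pin's foot reads 40–43 mm above the table, so it appears to be down. That is at the edge of the 43 mm limit in one camera. The bottle, tape roll and hammer show no movement beyond measurement noise. The arm is clear, with no force on it.
- **Sideways force:** about 3–5 N showed across the plate while pushing. It did no visible harm.

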